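Seat the drive stem in the prep machine's hub

TASK

Take the tallest stem (the one with the square grip block) out of the rack and lower it, square foot first, gently into the prep machine's hub. Turn it under light pressure until the foot drops into the drive socket hidden inside, then let it down until it bottoms and its dark ring mark is level with the hub's mouth, and let go. Do not force it or drop it in, and leave the other stems and everything else on the counter where they are.

Things in the scene. Friction and masses are not known exactly. Their poses are not given: they have to be found in the camera images.
- stem: Steel drive stem, 151 mm long, 0.24 to 0.39 kg, upright in one of the rack's holes; the tallest of three and the only one with a square block on top. Origin: centre of its foot's underside; z up the stem. From the foot up: square tang 14 x 14 mm, 14 mm long; taper to a round shaft 24 mm across at 20 mm; thin dark ring mark at 60 mm; grip block from 114 to 151 mm.
- stem_grip (a point): Centre of the stem's square grip block (26 x 26 mm, 37 mm high), 133.5 mm above its foot. The faces of the block and of the tang are square to the stem's x and y axes.
- machine: White drive base of the prep machine, fixed, 220 x 200 mm, deck 75 mm high; a square metal hub 64 x 64 mm rises to 100 mm. Origin: on the counter under the hub's axis; the body spans -90 to +130 mm along its x and +-100 mm along its y. More than 35 N between stem and machine is damage.
- hub_mouth (a point): Centre of the hub's round mouth, 100 mm above the counter; axes as the machine. Below it a vertical round blind bore, 26 mm across, with a 2 mm chamfer: 48 mm down to the drive socket's flat top, 60 mm down to the solid floor of the socket's square hole. A stem standing on top of the socket is 12 mm too high.
- socket_top (a point): Centre of the drive socket's top in the bore, 48 mm below the mouth; its axes are the machine's, not the socket's. Square hole 15.5 mm wide, 12 mm deep. The socket's angle about the vertical is random and not measured. It is geared (0.08 N m to turn), so it stays put under a lightly rubbing foot, which drops in when its faces are within about 5 degrees of the hole's; this recurs every 90 degrees.
- rack: White plastic rack block fixed to the counter, 80 x 240 x 45 mm, origin at the centre of its underside. Three round holes of 28 mm diameter in a row along its y axis, at -75, 0 and +75 mm, each 35 mm deep (floor 10 mm above the counter). The stems stand in them, in any order.
- hub_cap: White plastic cap, 56 mm diameter, 32 mm high, loose on the machine's deck about 90 mm behind the hub (its +x side); origin centre of its underside. Leave alone.
- whisk_stem: Shorter steel stem with a ball top, 119 mm long, 24 mm shaft, round foot, in the rack; origin at its foot. Leave in the rack.
- disc_stem: Shortest steel stem with a flat 38 mm disc on top, 95 mm long, 24 mm shaft, round foot, in the rack; origin at its foot. Leave in the rack.
- sauce_bottle: Amber bottle, 60 mm diameter, 170 mm high, at the back of the counter; origin centre of its underside. Leave alone.
- spice_jar: Glass jar, 52 mm diameter, 80 mm high, in front of the robot between machine and rack; origin centre of its underside. Leave alone.
- prep_bowl: White bowl, 110 mm diameter, 50 mm high, at the back; origin centre of its underside. Leave alone.
- mug: White mug, 72 mm diameter, 80 mm high, at the back; origin centre of its underside. Leave alone.

How it is judged:
By the outcome, as a careful person would: the job done as asked, in the order asked, and still so for the second after the job is handed in, with the robot touching nothing.
It also fails if it takes over 67 s, if anything falls off the work surface, if the arm or the gripper's body presses on something with over 40 N, if the wrist force passes 120 N, or if a joint passes its speed limit or range.

ROBOT

A 6-joint arm with a two-finger parallel gripper is mounted at the origin on the work surface. World frame = base frame: x ahead of the robot, y to its left, z up, the work surface at z = 0. Lengths are in m, angles in rad, forces in N, time in s.
With the tool pointing down it reaches from about 0.3 to 0.75 m from the base axis. Payload 8.5 kg.
Tool frame: the origin (TCP) lies at the very end of the fingers, on their centre line; the grasp point (between the pads) lies 19 mm behind it; z points along the fingers, x is the direction in which the jaws open and shut, and the axes are right-handed (so a half turn about z gives the same grasp; the last joint's range is limited). The gripper opens to 88 mm and grips with 3 to 60 N. Pads are 18 mm wide; open, the fingers measure 123 mm over their backs; the gripper's body (75 mm by 187 mm) begins 45 mm behind the grasp point.
Start: joints at [-1.508, 0.381, 1.297, -0, 1.464, -0.215], TCP at [0.151, -0.529, 0.239] pointing down, gripper open.
Joint ranges: [-3.11, 3.11], [-0.89, 2.33], [0.22, 2.48], [-1.42, 4.56], [0.17, 2.85], [-2.88, 2.88]. Speed limits (rad/s): [2.39, 2.39, 3.14, 3.14, 3.14, 3.14].

INTERFACE

Orientations are given as [roll, pitch, yaw] about the fixed x, y, z axes, in that order (R = Rz(yaw) Ry(pitch) Rx(roll)).
In Python, from workcell import status, snapshot, job gives the robot as it stands. The module is installed in compiled form; this text tells all that it offers.
- The arm moves only by the tool apply_moves, never from a script. Its argument "commands" is a list of rows, each an object with "delta_pos": the shift along the tool's x, y, z in m, a list of three; "twist": the turn, a rotation vector about the tool's x, y, z in rad, a list of three; "fingers": the closure in counts, from 0 (fully open) to 255 (shut). A call has 1 to 20 rows; each row is the pose to reach, as a shift and turn from the pose measured when the call began, along the tool's axes at that moment; what a row does not reach only later rows make up. A row lasts 1/8 s, in which the tool goes at most 62.5 mm and 10.7 degrees, less where a joint would pass 70% of its speed; a pose out of reach is approached as far as the arm can. A call with a gripper value outside its range is refused whole. The fingers move at their own pace and stop on an object; "newtons" is the grip in N (left out, the last holds). Time passes only in rows, so rows that repeat a pose let the fingers close. It gives the time, the measured TCP pose, the force and the opening at its end, in the units of the state.
- status.state(): the state, without advancing time (a new reading comes with each control period).
- snapshot(name): name is "scene" or "top" or "wrist"; returns a dict with "pixels" (384x512x3 uint8, blue, green, red), "z_map" (384x512 float32, m along the optical axis (not along the pixel's ray), 0 where there is no reading), "camera_matrix" (3x3 intrinsics, pixels), "k1" (the pictures are not rectified: a ray, as slopes to the right and down, at radius r is drawn at 1 + k1 r^2 times it, then the intrinsics apply), "extrinsics" (4x4, takes a point from world to camera coordinates). Camera axes: x right, y down, z forward; pixel columns grow to the right and rows downward; lengths in m; the calibration is good to about 2 mm. A picture is of the moment at which its call begins.
- job.job_done(): hands the job in, once; it reports no verdict.
The state is a dict: "t": time; "q": joint angles; "qd": joint speeds; "joint_efforts": joint torques, N m; "position": TCP position; "orientation": TCP orientation; "wrist_force": force on the tool from outside, world axes, zero at the start; "torque": the same for the moment, N m; "gripper_width": opening from 0.0 (shut) to 1.0 (fully open).
Only numpy, scipy, OpenCV 4.12 (cv2) and the standard library are available. Lean on these libraries where they do the work, as an engineer would, in place of code of your own. Each camera call takes 0.05 s, during which the arm holds its last target.

## Working session

There is one attempt and no reset: what is moved stays moved. The work goes in short steps, Python scripts to look and compute and a tool call to move; the robot and the scene stay as the last step left them, time stands still between calls to the robot, and variables do not carry over. Pictures are saved under pics/ and viewed, and the job is handed in when it is done.

Besides the shell and the picture viewer there is one more tool, called after ">>>" as name([rows], argument=value, ...), one row to a line, values as JSON. apply_moves: Moves the arm, as the interface text tells. Its arguments: {"type":"object","properties":{"commands":{"type":"array","items":{"type":"object","properties":{"delta_pos":{"type":"array","items":{"type":"number"}},"twist":{"type":"array","items":{"type":"number"}},"fingers":{"type":"number"}}}},"newtons":{"type":"number"}},"required":["commands"]}

```bash
mkdir -p pics
cat > h.py <<'E'
import numpy as np, cv2
from workcell import status, snapshot, job
def save(n,f):
    s=snapshot(n); cv2.imwrite('pics/'+f+'.png',s['pixels']); np.savez('pics/'+f+'.npz',**{k:np.array(v) for k,v in s.items()}); return s
def load(f): return dict(np.load('pics/'+f+'.npz'))
def rays(s,uv):
    K=np.array(s['camera_matrix']);k=float(s['k1'])
    uv=np.atleast_2d(uv).astype(float)
    d=np.stack([(uv[:,0]-K[0,2])/K[0,0],(uv[:,1]-K[1,2])/K[1,1]],1)
    x=d.copy()
    for _ in range(30): x=d/(1+k*(x**2).sum(1,keepdims=True))
    return np.c_[x,np.ones(len(x))]
def toplane(s,uv,z):
    E=np.array(s['extrinsics']);R=E[:3,:3];c=-R.T@E[:3,3]
    d=rays(s,uv)@R
    return c+d*((z-c[2])/d[:,2])[:,None]
def depthpts(s,uv):
    uv=np.atleast_2d(uv).astype(int)
    E=np.array(s['extrinsics']);R=E[:3,:3];c=-R.T@E[:3,3]
    z=np.array(s['z_map'])[uv[:,1],uv[:,0]]
    return c+(rays(s,uv)*z[:,None])@R
def proj(s,P):
    E=np.array(s['extrinsics']);K=np.array(s['camera_matrix']);p=np.atleast_2d(P)@E[:3,:3].T+E[:3,3]
    x=p[:,:2]/p[:,2:];x=x*(1+float(s['k1'])*(x**2).sum(1,keepdims=True))
    return x*[K[0,0],K[1,1]]+[K[0,2],K[1,2]]
E
python3 - <<'E'
from h import *
np.set_printoptions(suppress=True,precision=3)
for n in('scene','top','wrist'):
    s=save(n,n+'0'); print(n,s['camera_matrix'],s['k1']);print(s['extrinsics'])
print(status.state())
E
```

```text
scene [[399.924   0.    249.644]
 [  0.    399.924 192.757]
 [  0.      0.      1.   ]] -0.09599623331817891
[[-0.359  0.933  0.005  0.198]
 [ 0.625  0.245 -0.741 -0.304]
 [-0.693 -0.263 -0.671  1.386]
 [ 0.     0.     0.     1.   ]]
top [[370.093   0.    263.251]
 [  0.    370.093 192.44 ]
 [  0.      0.      1.   ]] -0.07771006463996626
[[ 0.018 -1.    -0.001  0.033]
 [-0.98  -0.017 -0.2    0.639]
 [ 0.2    0.004 -0.98   1.006]
 [ 0.     0.     0.     1.   ]]
wrist [[301.925   0.    255.051]
 [  0.    301.925 195.047]
 [  0.      0.      1.   ]] 0.01804957470073328
[[ 0.274 -0.962 -0.    -0.55 ]
 [-0.93  -0.265  0.255 -0.035]
 [-0.246 -0.069 -0.967  0.389]
 [ 0.     0.     0.     1.   ]]
{'t': 0.15, 'q': array([-1.508,  0.381,  1.298,  0.   ,  1.464, -0.215]), 'qd': array([ 0.001, -0.001, -0.001,  0.   ,  0.   ,  0.   ]), 'joint_efforts': array([  0.001, -43.808, -22.462,   0.071,   0.034,  -0.   ]), 'position': array([ 0.151, -0.529,  0.238]), 'orientation': array([-3.141,  0.001, -1.293]), 'wrist_force': array([-0.702,  0.378, -0.635]), 'torque': array([ 0.033,  0.007, -0.01 ]), 'gripper_width': 1.0012542314062065}
```

```bash
sleep 1
```

```text
(no output)
```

View pics/scene0.png

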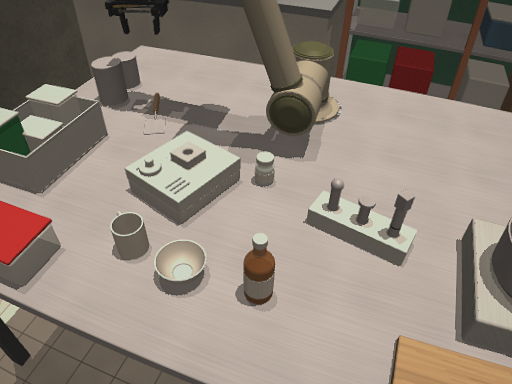

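View pics/top0.png

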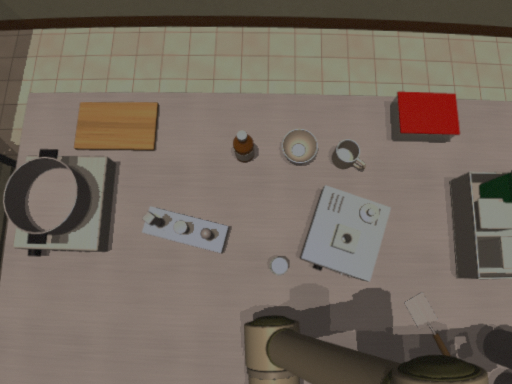

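View pics/wrist0.png

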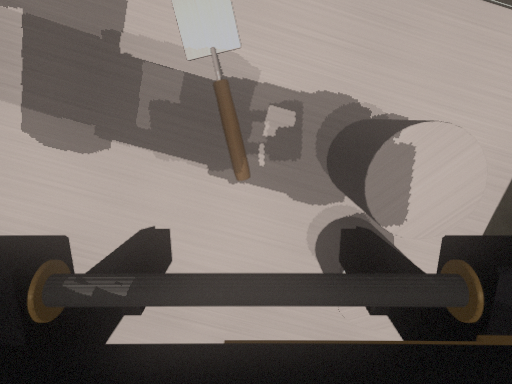

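The scene view shows the block stem at the rack's far end (402,212), the disc at (366,208) and the ball at (337,190), with the machine hub at (188,155). In the top view the stem is at (152,216), the hub at (347,238) and the jar at (280,265).

Run:
```python
from h import *
np.set_printoptions(suppress=True,precision=4)
t=load('top0');s=load('scene0')
a=cv2.resize(t['pixels'][190:265,130:240],None,fx=5,fy=5,interpolation=cv2.INTER_CUBIC)
b=cv2.resize(t['pixels'][180:290,290:400],None,fx=5,fy=5,interpolation=cv2.INTER_CUBIC)
cv2.imwrite('pics/c1.png',a);cv2.imwrite('pics/c2.png',b)
cv2.imwrite('pics/c3.png',cv2.resize(s['pixels'][170:265,300:425],None,fx=6,fy=6,interpolation=cv2.INTER_CUBIC))
cv2.imwrite('pics/c4.png',cv2.resize(s['pixels'][125:225,120:250],None,fx=6,fy=6,interpolation=cv2.INTER_CUBIC))
# heights from depth
for nm,c in(('top',t),('scene',s)):
    v,u=np.mgrid[0:384,0:512];P=depthpts(c,np.c_[u.ravel(),v.ravel()]).reshape(384,512,3)
    np.save('pics/P_'+nm,P)
    for lab,lo,hi,x0,x1 in(('rack',.038,.050,.25,.7),('stemtop',.150,.170,.3,.7),('hub',.095,.106,.3,.7),('deck',.07,.08,.3,.7)):
        m=(P[...,2]>lo)&(P[...,2]<hi)&(P[...,0]>x0)&(P[...,0]<x1)&(c['z_map']>0)
        if lab in('rack','stemtop'): m&=P[...,1]>.1
        else: m&=P[...,1]<0
        if lab=='hub' or lab=='deck': m&=P[...,1]>-.4
        n,L,st,ce=cv2.connectedComponentsWithStats(m.astype(np.uint8))
        for i in range(1,n):
            if st[i,4]>15: q=P[L==i]; print(nm,lab,st[i],q.mean(0),q.min(0),q.max(0), 'rect',cv2.minAreaRect(q[:,:2].astype(np.float32)))
```

```text
top rack [102 171  10  74 135] [0.5911 0.5106 0.0439] [0.4809 0.5072 0.038 ] [0.6999 0.5138 0.0499] rect ((0.5904116630554199, 0.5102355480194092), (0.0047363159246742725, 0.21894404292106628), 89.29549407958984)
top rack [ 142  206   87   47 1789] [0.5274 0.2636 0.045 ] [0.4665 0.1452 0.0381] [0.5958 0.3956 0.05  ] rect ((0.5300847291946411, 0.27101844549179077), (0.24044349789619446, 0.08086739480495453), 77.1385726928711)
top rack [ 37 249   7   8  25] [0.4526 0.7026 0.044 ] [0.4402 0.6904 0.0387] [0.4611 0.7064 0.0493] rect ((0.4540640413761139, 0.7028824687004089), (0.01270716730505228, 0.025639068335294724), 55.87027359008789)
top stemtop [  6 160  57  72 427] [0.6177 0.7105 0.1598] [0.5028 0.5992 0.15  ] [0.7    0.7428 0.1699] rect ((0.615387499332428, 0.6846707463264465), (0.11134583503007889, 0.2009482979774475), 70.75682067871094)
top stemtop [ 27 168  54  76 400] [0.5312 0.5953 0.163 ] [0.4711 0.5347 0.1502] [0.6788 0.6667 0.17  ] rect ((0.5601068735122681, 0.5878474712371826), (0.08200155943632126, 0.2270822823047638), 63.42365264892578)
top stemtop [142 211  15  14 113] 
[... 1914 characters left out ...]
707306), 70.6689453125)
scene hub [145 160   9   6  30] [ 0.5861 -0.2528  0.0999] [ 0.5746 -0.2636  0.0959] [ 0.5916 -0.2458  0.106 ] rect ((0.5853309035301208, -0.2528291642665863), (0.010836574248969555, 0.020148947834968567), 41.12686538696289)
scene deck [ 124  131  116   73 3343] [ 0.5421 -0.1804  0.075 ] [ 0.3926 -0.3238  0.07  ] [ 0.6633 -0.0652  0.08  ] rect ((0.5260012149810791, -0.19342267513275146), (0.2041827291250229, 0.22425347566604614), 71.79765319824219)
scene deck [256 151  13  14  77] [ 0.4375 -0.0127  0.0778] [ 0.4081 -0.0273  0.0708] [ 0.455 -0.001  0.08 ] rect ((0.43160539865493774, -0.014305594377219677), (0.04697364568710327, 0.026105118915438652), 0.6676824688911438)
```

```bash
sleep 1
cat >> h.py <<'E'
from scipy.spatial.transform import Rotation as Ro
def toolR(st): return Ro.from_euler('xyz',st['orientation']).as_matrix()
def move(p,yaw):
    st=status.state();R=toolR(st)
    d=R.T@(np.array(p)-st['position'])
    rv=Ro.from_matrix(R.T@Ro.from_euler('xyz',[np.pi,0,yaw]).as_matrix()).as_rotvec()
    print('pos',st['position'].round(4),'rpy',st['orientation'].round(4),'t',st['t'],'F',st['wrist_force'].round(2))
    print('delta',d.round(4),'twist',rv.round(4),'dist',np.linalg.norm(d).round(3),'rows',np.linalg.norm(d)/.0625,np.degrees(np.linalg.norm(rv))/10.7)
E
python3 - <<'E'
from h import *
np.set_printoptions(suppress=True,precision=4)
s=load('wrist0');st=status.state();R=toolR(st);E=s['extrinsics']
c=-E[:3,:3].T@E[:3,3]
print('cam in tool',R.T@(c-st['position']),'\n',R.T@E[:3,:3].T)
# wrist view pixel of points in tool frame: at tcp, below
for z in(0,.05,.1,.14):
  for y in(-.15,-.1,-.05,0): print(z,y,proj(s,st['position']+R@np.array([0,y,z])))
E
```

```text
cam in tool [ 0.0002 -0.0649 -0.1463] 
 [[ 1.     -0.0006  0.0005]
 [ 0.0005  0.9668  0.2557]
 [-0.0006 -0.2557  0.9668]]
0 -0.15 [[ 254.2777 -112.3853]]
0 -0.1 [[254.4161  31.5575]]
0 -0.05 [[254.5246 147.1975]]
0 0 [[254.613  243.4738]]
0.05 -0.15 [[254.4501 -45.6914]]
0.05 -0.1 [[254.5368  53.9956]]
0.05 -0.05 [[254.6097 139.1875]]
0.05 0 [[254.6724 213.4082]]
0.1 -0.15 [[254.5441  -9.3178]]
0.1 -0.1 [[254.6064  66.9279]]
0.1 -0.05 [[254.6609 134.3767]]
0.1 0 [[254.7091 194.7671]]
0.14 -0.15 [[254.5933   9.7281]]
0.14 -0.1 [[254.6439  73.9018]]
0.14 -0.05 [[254.6891 131.7209]]
0.14 0 [[254.7298 184.2777]]
```

View pics/c1.png

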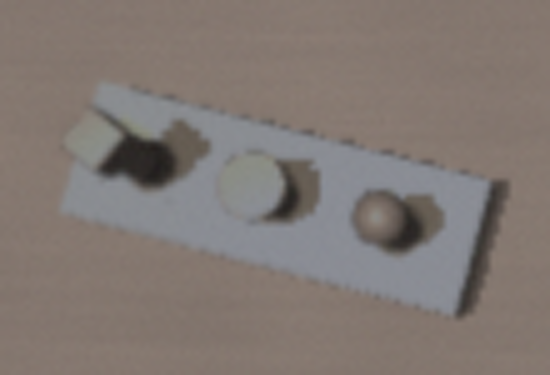

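View pics/c3.png

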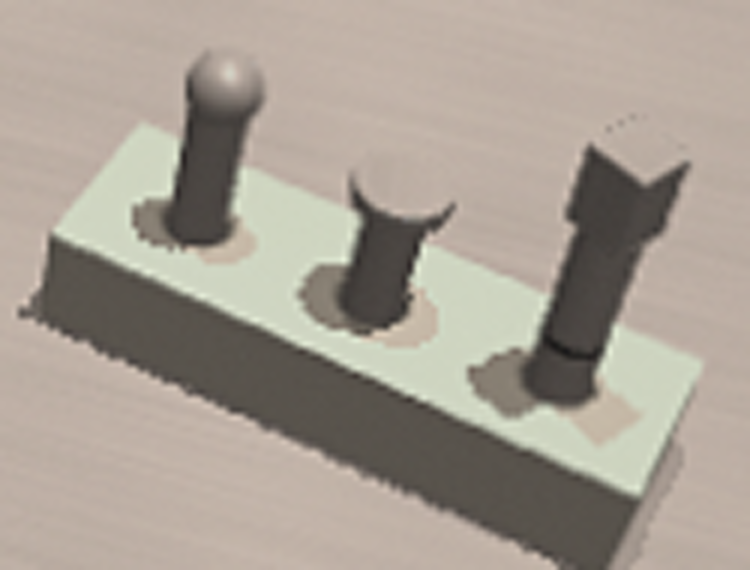

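View pics/c2.png

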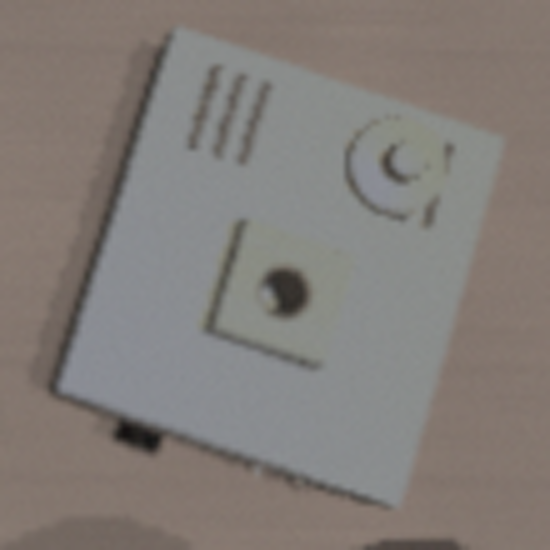

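The stem stands upright in its hole with its block rotated about 50°. The hub bore is visible at crop (283,292). I'll take the wrist camera over the hub first, which is on the way.

```bash
python3 -c "
from h import *
move([.476,-.225,.24],-.66)"
```

```text
pos [ 0.1508 -0.5287  0.2383] rpy [-3.1414e+00  1.1000e-03 -1.2930e+00] t 0.15 F [-0.7   0.38 -0.64]
delta [-0.2029 -0.396  -0.0014] twist [-6.00e-04  1.00e-03 -6.33e-01] dist 0.445 rows 7.119320873686637 3.389613222328224
```

>>> apply_moves([
  {"delta_pos": [-0.028, -0.054, 0], "twist": [0, 0, -0.08]},
  {"delta_pos": [-0.056, -0.109, 0], "twist": [0, 0, -0.16]},
  {"delta_pos": [-0.084, -0.163, 0], "twist": [0, 0, -0.25]},
  {"delta_pos": [-0.111, -0.217, 0], "twist": [0, 0, -0.34]},
  {"delta_pos": [-0.138, -0.271, 0], "twist": [0, 0, -0.43]},
  {"delta_pos": [-0.165, -0.325, 0], "twist": [0, 0, -0.52]},
  {"delta_pos": [-0.19, -0.37, 0], "twist": [0, 0, -0.6]},
  {"delta_pos": [-0.203, -0.396, 0], "twist": [0, 0, -0.633]},
  {"delta_pos": [-0.203, -0.396, 0], "twist": [0, 0, -0.633]},
  {"delta_pos": [-0.203, -0.396, 0], "twist": [0, 0, -0.633]},
])

```text
invalid input
```

```bash
python3 -c "
from h import *
save('wrist','hubA')
move([.507,-.185,.22],-.66)"
```

```text
pos [ 0.1508 -0.5288  0.2384] rpy [-3.1414e+00  8.0000e-04 -1.2930e+00] t 0.2 F [ 0.76  0.17 -0.77]
delta [-0.2329 -0.4368  0.0187] twist [-4.00e-04  8.00e-04 -6.33e-01] dist 0.495 rows 7.925482242452014 3.389316139882952
```

View pics/hubA.png

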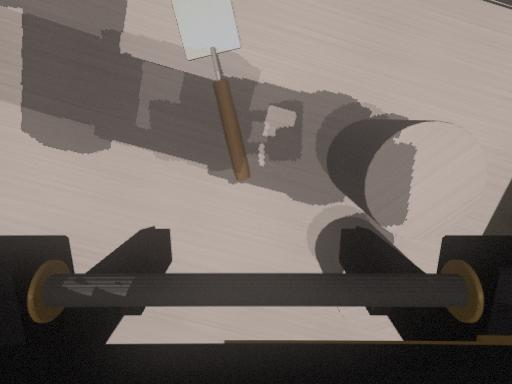

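The picture is unchanged because the move was refused. I probably need "fingers" in each row.

>>> apply_moves([
  {"delta_pos": [-0.028, -0.054, 0], "twist": [0, 0, -0.08], "fingers": 0},
  {"delta_pos": [-0.056, -0.109, 0], "twist": [0, 0, -0.16], "fingers": 0},
  {"delta_pos": [-0.084, -0.163, 0], "twist": [0, 0, -0.25], "fingers": 0},
  {"delta_pos": [-0.111, -0.217, 0], "twist": [0, 0, -0.34], "fingers": 0},
  {"delta_pos": [-0.138, -0.271, 0], "twist": [0, 0, -0.43], "fingers": 0},
  {"delta_pos": [-0.165, -0.325, 0], "twist": [0, 0, -0.52], "fingers": 0},
  {"delta_pos": [-0.19, -0.37, 0], "twist": [0, 0, -0.6], "fingers": 0},
  {"delta_pos": [-0.203, -0.396, 0], "twist": [0, 0, -0.633], "fingers": 0},
  {"delta_pos": [-0.203, -0.396, 0], "twist": [0, 0, -0.633], "fingers": 0},
  {"delta_pos": [-0.203, -0.396, 0], "twist": [0, 0, -0.633], "fingers": 0},
])

```text
t: 1.45
position: [0.4754, -0.2255, 0.2385]
orientation: [-3.141, 0.001, -0.661]
wrist_force: [0.1, -0.8, -0.1]
gripper_width: 0.998
```

```bash
python3 -c "
from h import *
save('wrist','hubA')
move([.507,-.185,.22],-.66)"
```

```text
pos [ 0.4753 -0.2257  0.2386] rpy [-3.1412e+00  8.0000e-04 -6.6160e-01] t 1.5 F [-0.68 -0.09  0.08]
delta [ 0.     -0.0516  0.0186] twist [-0.0004  0.0008 -0.0016] dist 0.055 rows 0.877762666584869 0.009623728138075854
```

View pics/hubA.png

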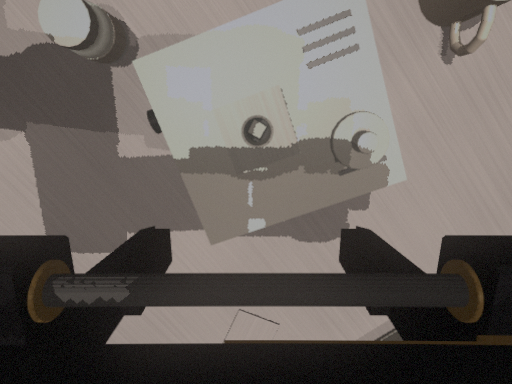

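The hub mouth is at (257,130), and the socket's square hole shows inside it as a lighter patch. I'll zoom in, then take a second view.

>>> apply_moves([
  {"delta_pos": [0, -0.04, 0.014], "twist": [0, 0, 0], "fingers": 0},
  {"delta_pos": [0, -0.04, 0.018], "twist": [0, 0, 0], "fingers": 0},
  {"delta_pos": [0, -0.04, 0.018], "twist": [0, 0, 0], "fingers": 0},
])

```text
t: 1.88
position: [0.4992, -0.195, 0.2205]
orientation: [-3.142, 0.001, -0.663]
wrist_force: [1.5, 0.1, -0.3]
gripper_width: 0.999
```

```bash
python3 -c "
from h import *
save('wrist','hubB')
a=load('hubA')['pixels'][80:180,205:310];b=load('hubB')['pixels'][120:220,205:310]
f=lambda i:cv2.convertScaleAbs(cv2.resize(i,None,fx=5,fy=5,interpolation=cv2.INTER_CUBIC),alpha=1.3)
cv2.imwrite('pics/c5.png',f(a));cv2.imwrite('pics/c6.png',f(b))
print(status.state()['position'])"
```

```text
[ 0.4993068  -0.19515005  0.22079594]
```

View pics/c5.png

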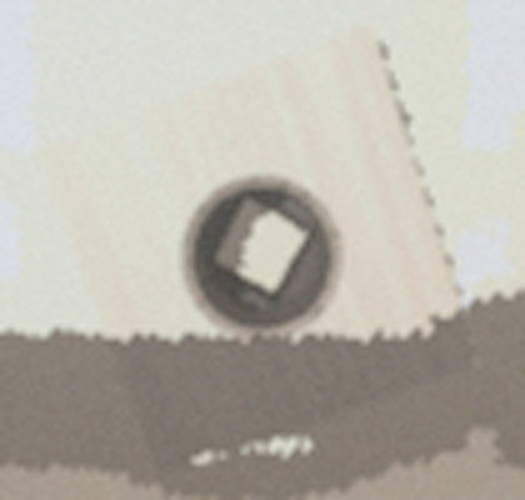

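View pics/c6.png

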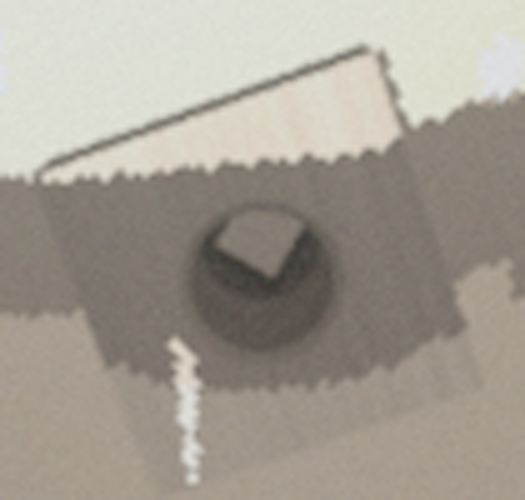

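Both crops show the round mouth and the square hole, with hole edges at about +33° and −57° in the image. I'll turn these into world positions and angles.

```bash
cat > hub.py <<'E'
from h import *
np.set_printoptions(suppress=True,precision=4)
A=load('hubA');B=load('hubB')
def up(o,p): return (np.array(p)+.5)/5-.5+np.array(o)
oa=(205,80);ob=(205,120)
ca=up(oa,(262.5,253.5));cb=up(ob,(262,277))
# automatic: dark mask in A
for nm,S,o in(('A',A,oa),('B',B,ob)):
    g=cv2.cvtColor(S['pixels'],cv2.COLOR_BGR2GRAY);cr=cv2.resize(g[o[1]:o[1]+100,o[0]:o[0]+105],None,fx=5,fy=5,interpolation=cv2.INTER_CUBIC)
    for th in ((90,110,130) if nm=='A' else (50,60,70,80)):
        m=(cr<th).astype(np.uint8); n,L,st,ce=cv2.connectedComponentsWithStats(m)
        for i in range(1,n):
            x,y,w,h,a=st[i]
            if 100<w<200 and 100<h<200:
                c=max(cv2.findContours((L==i).astype(np.uint8),0,1)[0],key=cv2.contourArea)
                e=cv2.fitEllipse(cv2.convexHull(c)); print(nm,th,e, toplane(S,up(o,e[0]),.1)[0])
print('manual',toplane(A,ca,.1),toplane(B,cb,.1))
# triangulate
def c_d(S,uv):
    E=S['extrinsics'];R=E[:3,:3];d=(rays(S,uv)@R)[0];return -R.T@E[:3,3],d/np.linalg.norm(d)
(c1,d1),(c2,d2)=c_d(A,ca),c_d(B,cb)
M=np.c_[d1,-d2];x=np.linalg.lstsq(M,c2-c1,rcond=None)[0];print('tri',c1+d1*x[0],c2+d2*x[1])
for z in(.04,.052):
    for S,o,pts in((A,oa,[(247,195),(308,237),(268,298),(215,262)]),(B,ob,[(215,245),(272,278),(303,228)])):
        P=toplane(S,np.array([up(o,p) for p in pts]),z)[:,:2]
        d=np.diff(P,axis=0); print(z,P.mean(0),[(np.degrees(np.arctan2(v[1],v[0]))%90).round(1) for v in d],np.linalg.norm(d,axis=1))
E
python3 hub.py
```

```text
A 90 ((260.9183654785156, 256.7290954589844), (134.7646942138672, 140.36474609375), 174.8889617919922) [ 0.5077 -0.1864  0.1   ]
B 70 ((262.28466796875, 278.89605712890625), (139.35385131835938, 140.8152618408203), 117.19757843017578) [ 0.5082 -0.1862  0.1   ]
B 80 ((262.9072570800781, 279.4120178222656), (149.8243865966797, 153.92701721191406), 109.16205596923828) [ 0.5082 -0.1863  0.1   ]
manual [[ 0.5083 -0.1861  0.1   ]] [[ 0.5083 -0.1859  0.1   ]]
tri [ 0.5082 -0.1862  0.0987] [ 0.5082 -0.1861  0.0987]
0.04 [ 0.507  -0.1873] [np.float64(18.4), np.float64(18.6), np.float64(18.4)] [0.0163 0.0161 0.0143]
0.04 [ 0.5053 -0.1908] [np.float64(21.6), np.float64(20.8)] [0.0145 0.013 ]
0.052 [ 0.5073 -0.1868] [np.float64(18.4), np.float64(18.6), np.float64(18.4)] [0.0158 0.0155 0.0138]
0.052 [ 0.5065 -0.1891] [np.float64(21.6), np.float64(20.8)] [0.014  0.0125]
```

```bash
python3 -c "
from h import *
move([.516,.303,.26],-.66)"
```

```text
pos [ 0.4993 -0.1952  0.2208] rpy [-3.1415e+00  7.0000e-04 -6.6290e-01] t 1.925 F [-0.07  0.75  0.83]
delta [-0.2934 -0.4029 -0.039 ] twist [-0.0001  0.0007 -0.0029] dist 0.5 rows 7.999505511877685 0.016158684807350082
```

>>> apply_moves([
  {"delta_pos": [-0.03, -0.04, -0.02], "twist": [0, 0, 0], "fingers": 0},
  {"delta_pos": [-0.065, -0.09, -0.039], "twist": [0, 0, 0], "fingers": 0},
  {"delta_pos": [-0.1, -0.138, -0.039], "twist": [0, 0, 0], "fingers": 0},
  {"delta_pos": [-0.136, -0.187, -0.039], "twist": [0, 0, 0], "fingers": 0},
  {"delta_pos": [-0.172, -0.236, -0.039], "twist": [0, 0, 0], "fingers": 0},
  {"delta_pos": [-0.208, -0.286, -0.039], "twist": [0, 0, 0], "fingers": 0},
  {"delta_pos": [-0.244, -0.335, -0.039], "twist": [0, 0, 0], "fingers": 0},
  {"delta_pos": [-0.275, -0.378, -0.039], "twist": [0, 0, 0], "fingers": 0},
  {"delta_pos": [-0.293, -0.403, -0.039], "twist": [0, 0, 0], "fingers": 0},
  {"delta_pos": [-0.293, -0.403, -0.039], "twist": [0, 0, 0], "fingers": 0},
  {"delta_pos": [-0.293, -0.403, -0.039], "twist": [0, 0, 0], "fingers": 0},
])

```text
t: 3.3
position: [0.5167, 0.3014, 0.2603]
orientation: [-3.141, 0.0, -0.664]
wrist_force: [-0.4, -1.0, 0.5]
gripper_width: 1.001
```

```bash
python3 -c "
from h import *
save('wrist','stA')
move([.547,.343,.21],-.66)"
```

```text
pos [0.5168 0.3013 0.2603] rpy [-3.1414e+00  3.0000e-04 -6.6470e-01] t 3.35 F [-0.51  0.19 -0.18]
delta [-0.0019 -0.0515  0.0504] twist [-0.0002  0.0003 -0.0047] dist 0.072 rows 1.152705164300273 0.0250923189968339
```

View pics/stA.png

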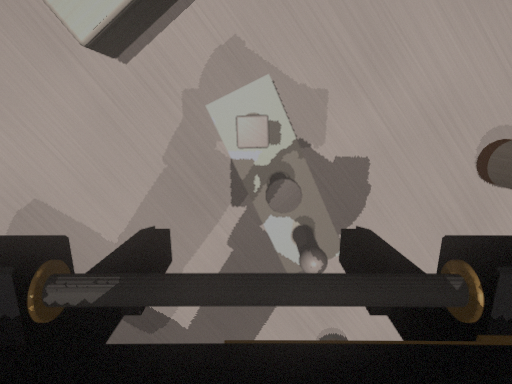

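The block top is a bright square at (252,131), nearly aligned with the tool. The disc is at (283,194) and the ball at (314,262). I'll move down a little for a second view.

>>> apply_moves([
  {"delta_pos": [-0.002, -0.03, 0.02], "twist": [0, 0, 0], "fingers": 0},
  {"delta_pos": [-0.002, -0.03, 0.02], "twist": [0, 0, 0], "fingers": 0},
  {"delta_pos": [-0.002, -0.03, 0.02], "twist": [0, 0, 0], "fingers": 0},
])

```text
t: 3.72
position: [0.5338, 0.325, 0.2409]
orientation: [-3.141, -0.0, -0.666]
wrist_force: [0.0, 0.4, 0.4]
gripper_width: 1.0
```

```bash
cat > stem.py <<'E'
from h import *
np.set_printoptions(suppress=True,precision=4)
save('wrist','stB')
C=[]
for n,(u,v) in(('stA',(252,131)),('stB',None or (252,160))):
    S=load(n);g=cv2.cvtColor(S['pixels'],cv2.COLOR_BGR2GRAY)
    cv2.imwrite('pics/%s_c.png'%n,cv2.resize(S['pixels'][90:230,180:330],None,fx=4,fy=4,interpolation=cv2.INTER_CUBIC))
    # region grow by depth: top of block
    vv,uu=np.mgrid[0:384,0:512];P=depthpts(S,np.c_[uu.ravel(),vv.ravel()]).reshape(384,512,3)
    m=((abs(P[...,2]-.161)<.005)&(abs(P[...,0]-.547)<.03)&(abs(P[...,1]-.343)<.03)).astype(np.uint8)
    c=max(cv2.findContours(m,0,1)[0],key=cv2.contourArea)
    q=P[m>0]; r=cv2.minAreaRect(c.astype(np.float32));print(n,m.sum(),'z',np.median(q[:,2]),'pix',r)
    W=toplane(S,c[:,0,:],.161)[:,:2]; rw=cv2.minAreaRect((W*1000).astype(np.float32));print('world rect',rw)
    C.append((S,np.array(r[0])))
def c_d(S,uv):
    E=S['extrinsics'];R=E[:3,:3];d=(rays(S,uv)@R)[0];return -R.T@E[:3,3],d/np.linalg.norm(d)
(c1,d1),(c2,d2)=[c_d(*x) for x in C]
x=np.linalg.lstsq(np.c_[d1,-d2],c2-c1,rcond=None)[0];print('tri',c1+d1*x[0],c2+d2*x[1])
E
python3 stem.py
```

```text
stA 1090 z 0.16123848301166666 pix ((252.4788055419922, 131.4267120361328), (34.05072784423828, 32.16313552856445), 87.87889862060547)
world rect ((547.3220825195312, 343.66485595703125), (26.516740798950195, 25.7994384765625), 53.42554473876953)
stB 1139 z 0.16137092795473482 pix ((253.74440002441406, 171.6102294921875), (34.05277633666992, 33.7330322265625), 87.70938873291016)
world rect ((547.329833984375, 343.8909606933594), (26.22624969482422, 25.744556427001953), 54.278594970703125)
tri [0.5472 0.3438 0.159 ] [0.5472 0.3438 0.159 ]
```

View pics/stB_c.png

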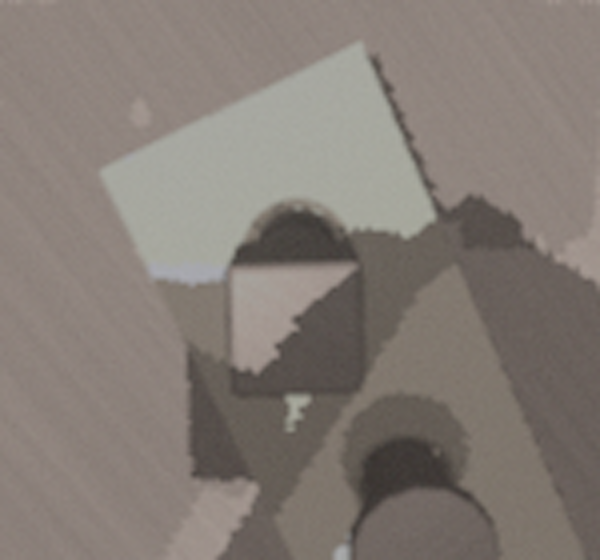

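Both views agree: block at (0.5473, 0.3438), top at 0.161, faces at about 54°. I'll descend to grasp with yaw −0.63.

```bash
python3 -c "
from h import *
move([.5473,.3438,.126],-.63)"
```

```text
pos [0.5337 0.3252 0.2412] rpy [-3.1408e+00 -3.0000e-04 -6.6560e-01] t 3.775 F [-0.72  0.07  0.38]
delta [-0.0009 -0.0229  0.1152] twist [-0.0008 -0.0003 -0.0356] dist 0.118 rows 1.880089435962764 0.19081761422964671
```

>>> apply_moves([
  {"delta_pos": [-0.001, -0.023, 0.015], "twist": [0, 0, -0.036], "fingers": 0},
  {"delta_pos": [-0.001, -0.023, 0.045], "twist": [0, 0, -0.036], "fingers": 0},
  {"delta_pos": [-0.001, -0.023, 0.075], "twist": [0, 0, -0.036], "fingers": 0},
  {"delta_pos": [-0.001, -0.023, 0.1], "twist": [0, 0, -0.036], "fingers": 0},
  {"delta_pos": [-0.001, -0.023, 0.115], "twist": [0, 0, -0.036], "fingers": 0},
  {"delta_pos": [-0.001, -0.023, 0.115], "twist": [0, 0, -0.036], "fingers": 0},
  {"delta_pos": [-0.001, -0.023, 0.115], "twist": [0, 0, -0.036], "fingers": 0},
])

```text
t: 4.65
position: [0.5478, 0.344, 0.1276]
orientation: [-3.139, -0.002, -0.63]
wrist_force: [0.9, 0.7, -0.2]
gripper_width: 1.0
```

```bash
python3 -c "
from h import *
s=save('wrist','g0')
move([.5473,.3438,.126],-.63)"
```

```text
pos [0.5477 0.344  0.1276] rpy [-3.1389e+00 -1.6000e-03 -6.2970e-01] t 4.7 F [0.51 0.98 0.4 ]
delta [-0.0002  0.0005  0.0016] twist [-0.0027 -0.0016  0.0003] dist 0.002 rows 0.0266827124779001 0.01696022160976878
```

View pics/g0.png

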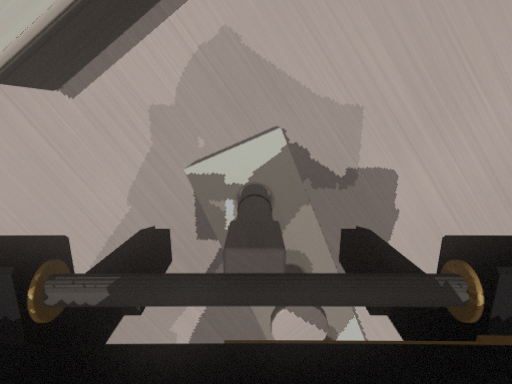

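The block is centred between the fingers at (254,245). Closing.

>>> apply_moves([
  {"delta_pos": [0, 0.0005, 0.001], "twist": [0, 0, 0], "fingers": 150},
  {"delta_pos": [0, 0.0005, 0.001], "twist": [0, 0, 0], "fingers": 200},
  {"delta_pos": [0, 0.0005, 0.001], "twist": [0, 0, 0], "fingers": 220},
  {"delta_pos": [0, 0.0005, 0.001], "twist": [0, 0, 0], "fingers": 255},
  {"delta_pos": [0, 0.0005, 0.001], "twist": [0, 0, 0], "fingers": 255},
  {"delta_pos": [0, 0.0005, 0.001], "twist": [0, 0, 0], "fingers": 255},
  {"delta_pos": [0, 0.0005, 0.001], "twist": [0, 0, 0], "fingers": 255},
  {"delta_pos": [0, 0.0005, 0.001], "twist": [0, 0, 0], "fingers": 255},
], newtons=40)

```text
t: 5.7
position: [0.5474, 0.3437, 0.1266]
orientation: [-3.139, -0.001, -0.63]
wrist_force: [-0.2, -0.8, 0.1]
gripper_width: 0.291
```

```bash
python3 -c "
from h import *
print(status.state())
move([.5473,.3438,.24],-.63)"
```

```text
{'t': 5.7, 'q': array([3.77746442e-01, 6.37195130e-01, 1.17907922e+00, 1.74289655e-04,
       1.32226603e+00, 1.00732811e+00]), 'qd': array([-1.34810671e-03, -1.05347208e-03,  1.30786125e-03, -2.27999891e-03,
        3.58018957e-05,  5.72065864e-04]), 'joint_efforts': array([-1.38953961e-01, -5.52383173e+01, -2.11536294e+01, -8.77585262e-03,
       -1.03996983e-01, -2.16635679e-03]), 'position': array([0.5473989 , 0.34366673, 0.12656715]), 'orientation': array([-3.13892194e+00, -1.48735174e-03, -6.29626268e-01]), 'wrist_force': array([-0.24320262, -0.78898216,  0.07785157]), 'torque': array([ 0.02711062, -0.03872056, -0.01084148]), 'gripper_width': 0.29090677228347495}
pos [0.5474 0.3437 0.1266] rpy [-3.1389e+00 -1.5000e-03 -6.2960e-01] t 5.7 F [-0.24 -0.79  0.08]
delta [ 0.     -0.0004 -0.1134] twist [-0.0027 -0.0015  0.0004] dist 0.113 rows 1.8149274720649682 0.01649234935263289
```

>>> apply_moves([
  {"delta_pos": [0, 0, -0.005], "twist": [0, 0, 0], "fingers": 255},
  {"delta_pos": [0, 0, -0.02], "twist": [0, 0, 0], "fingers": 255},
  {"delta_pos": [0, 0, -0.045], "twist": [0, 0, 0], "fingers": 255},
  {"delta_pos": [0, 0, -0.08], "twist": [0, 0, 0], "fingers": 255},
  {"delta_pos": [0, 0, -0.115], "twist": [0, 0, 0], "fingers": 255},
  {"delta_pos": [0, 0, -0.14], "twist": [0, 0, 0], "fingers": 255},
  {"delta_pos": [0, 0, -0.14], "twist": [0, 0, 0], "fingers": 255},
  {"delta_pos": [0, 0, -0.14], "twist": [0, 0, 0], "fingers": 255},
])

```text
t: 6.7
position: [0.5466, 0.3433, 0.2655]
orientation: [-3.141, -0.0, -0.63]
wrist_force: [-0.2, 0.4, -3.5]
gripper_width: 0.291
```

```bash
python3 -c "
from h import *
save('scene','lift');
i=load('lift')['pixels'];cv2.imwrite('pics/liftc.png',cv2.resize(i[60:270,270:470],None,fx=2.7,fy=2.7))
move([.508,-.186,.267],-.98)"
```

```text
pos [0.5466 0.3433 0.2652] rpy [-3.1411e+00 -2.0000e-04 -6.2970e-01] t 6.75 F [ 0.68 -0.27 -3.18]
delta [ 0.2805  0.4505 -0.002 ] twist [-6.000e-04 -1.000e-04  3.503e-01] dist 0.531 rows 8.491290928591344 1.8759207090077665
```

View pics/liftc.png

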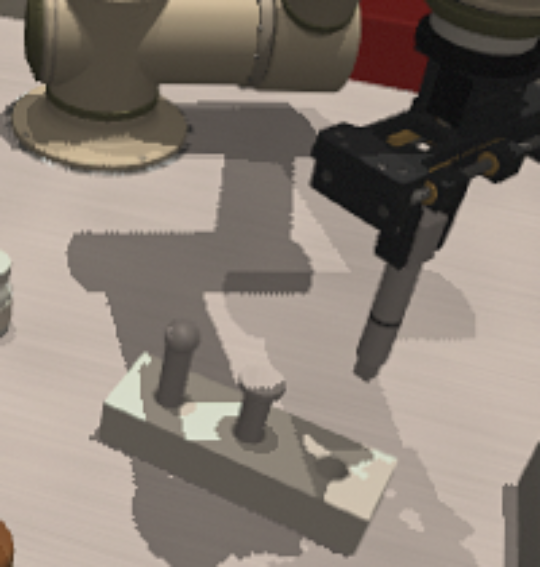

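The stem is lifted clear and hangs straight, weighing about 3.3 N; the other stems are undisturbed. Carrying it to the hub.

>>> apply_moves([
  {"delta_pos": [0.015, 0.024, -0.002], "twist": [0, 0, 0.03], "fingers": 255},
  {"delta_pos": [0.042, 0.067, -0.003], "twist": [0, 0, 0.07], "fingers": 255},
  {"delta_pos": [0.073, 0.117, -0.003], "twist": [0, 0, 0.11], "fingers": 255},
  {"delta_pos": [0.104, 0.167, -0.003], "twist": [0, 0, 0.15], "fingers": 255},
  {"delta_pos": [0.135, 0.217, -0.003], "twist": [0, 0, 0.19], "fingers": 255},
  {"delta_pos": [0.166, 0.267, -0.003], "twist": [0, 0, 0.23], "fingers": 255},
  {"delta_pos": [0.197, 0.317, -0.003], "twist": [0, 0, 0.27], "fingers": 255},
  {"delta_pos": [0.228, 0.366, -0.003], "twist": [0, 0, 0.31], "fingers": 255},
  {"delta_pos": [0.255, 0.41, -0.003], "twist": [0, 0, 0.34], "fingers": 255},
  {"delta_pos": [0.273, 0.438, -0.003], "twist": [0, 0, 0.35], "fingers": 255},
  {"delta_pos": [0.2805, 0.4505, -0.003], "twist": [0, 0, 0.35], "fingers": 255},
  {"delta_pos": [0.2805, 0.4505, -0.003], "twist": [0, 0, 0.35], "fingers": 255},
  {"delta_pos": [0.2805, 0.4505, -0.003], "twist": [0, 0, 0.35], "fingers": 255},
])

```text
t: 8.38
position: [0.5082, -0.1847, 0.2679]
orientation: [-3.141, 0.001, -0.978]
wrist_force: [-0.8, -0.3, -3.4]
gripper_width: 0.291
```

```bash
python3 -c "
from h import *
save('scene','overS');save('top','overT');save('wrist','overW')
a=load('overS')['pixels'][60:220,110:270];cv2.imwrite('pics/ov.png',np.hstack([cv2.resize(a,(400,400)),cv2.resize(load('overW')['pixels'][60:300,130:370],(400,400))]))
move([.508,-.186,.24],-.98)"
```

```text
pos [ 0.5082 -0.1849  0.2681] rpy [-3.1409e+00  1.0000e-04 -9.7810e-01] t 8.525 F [ 0.08  0.44 -3.55]
delta [0.0008 0.0008 0.0281] twist [-0.0007  0.0001  0.0019] dist 0.028 rows 0.4496755579806898 0.010647113587654135
```

View pics/ov.png

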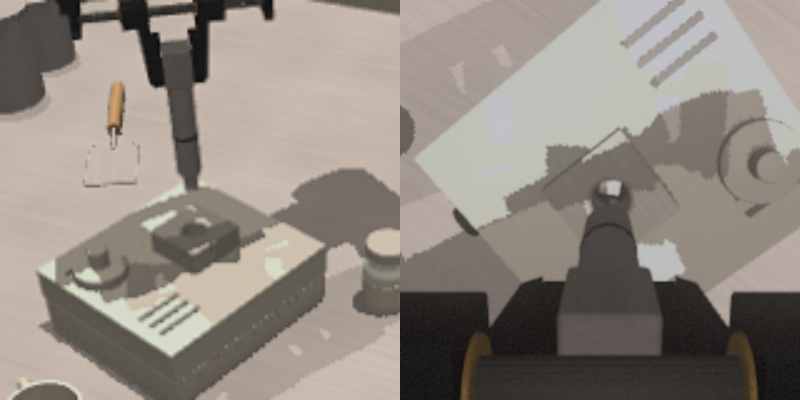

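Tang is above the mouth. I'll lower the tang into the mouth first.

>>> apply_moves([
  {"delta_pos": [0.0002, 0.001, 0.02], "twist": [0, 0, 0], "fingers": 255},
  {"delta_pos": [0.0002, 0.001, 0.035], "twist": [0, 0, 0], "fingers": 255},
  {"delta_pos": [0.0002, 0.001, 0.045], "twist": [0, 0, 0], "fingers": 255},
  {"delta_pos": [0.0002, 0.001, 0.055], "twist": [0, 0, 0], "fingers": 255},
  {"delta_pos": [0.0002, 0.001, 0.062], "twist": [0, 0, 0], "fingers": 255},
  {"delta_pos": [0.0002, 0.001, 0.066], "twist": [0, 0, 0], "fingers": 255},
  {"delta_pos": [0.0002, 0.001, 0.066], "twist": [0, 0, 0], "fingers": 255},
  {"delta_pos": [0.0002, 0.001, 0.066], "twist": [0, 0, 0], "fingers": 255},
])

```text
t: 9.52
position: [0.5076, -0.1857, 0.2024]
orientation: [-3.141, -0.001, -0.978]
wrist_force: [0.3, -0.2, -2.5]
gripper_width: 0.292
```

```bash
python3 -c "
from h import *
for k in range(2):
  st=status.state();print(st['wrist_force'],st['torque'])
save('scene','insS');save('wrist','insW');
a=load('insS')['pixels'][90:190,130:230];cv2.imwrite('pics/ins.png',np.hstack([cv2.resize(a,(400,400)),cv2.resize(load('insW')['pixels'][100:260,175:335],(400,400))]))
move([.5082,-.1862,.19],-.98)"
```

```text
[ 0.26802615 -0.17341943 -2.51131754] [0.02215063 0.01787506 0.03075402]
[ 0.26802615 -0.17341943 -2.51131754] [0.02215063 0.01787506 0.03075402]
pos [ 0.5076 -0.1857  0.2024] rpy [-3.1407e+00 -5.0000e-04 -9.7820e-01] t 9.625 F [-0.53 -0.35 -2.67]
delta [ 0.0007 -0.0002  0.0124] twist [-0.0009 -0.0005  0.0018] dist 0.012 rows 0.19824718559745722 0.010879890056850746
```

View pics/ins.png

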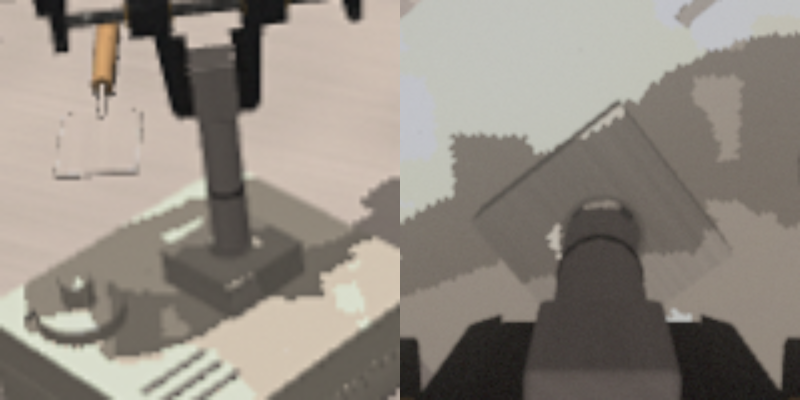

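The foot is inside the mouth and the forces are only the stem's weight. Continuing down in small steps.

>>> apply_moves([
  {"delta_pos": [0.0007, -0.0002, 0.003], "twist": [0, 0, 0], "fingers": 255},
  {"delta_pos": [0.0007, -0.0002, 0.006], "twist": [0, 0, 0], "fingers": 255},
  {"delta_pos": [0.0007, -0.0002, 0.009], "twist": [0, 0, 0], "fingers": 255},
  {"delta_pos": [0.0007, -0.0002, 0.012], "twist": [0, 0, 0], "fingers": 255},
  {"delta_pos": [0.0007, -0.0002, 0.012], "twist": [0, 0, 0], "fingers": 255},
])

```text
t: 10.25
position: [0.5081, -0.1861, 0.1901]
orientation: [-3.141, 0.0, -0.978]
wrist_force: [0.2, 1.1, -3.1]
gripper_width: 0.29
```

```bash
python3 -c "
from h import *
print(status.state()['torque'])
move([.5082,-.1862,.172],-.98)"
```

```text
[-0.03589553  0.01231526 -0.00278614]
pos [ 0.5081 -0.1861  0.1901] rpy [-3.1409e+00  1.0000e-04 -9.7820e-01] t 10.25 F [ 0.24  1.06 -3.1 ]
delta [ 0.0002 -0.      0.0181] twist [-0.0007  0.0001  0.0018] dist 0.018 rows 0.28931098727207083 0.010426686521303163
```

>>> apply_moves([
  {"delta_pos": [0, 0, 0.004], "twist": [0, 0, 0], "fingers": 255},
  {"delta_pos": [0, 0, 0.008], "twist": [0, 0, 0], "fingers": 255},
  {"delta_pos": [0, 0, 0.011], "twist": [0, 0, 0], "fingers": 255},
  {"delta_pos": [0, 0, 0.014], "twist": [0, 0, 0], "fingers": 255},
  {"delta_pos": [0, 0, 0.017], "twist": [0, 0, 0], "fingers": 255},
  {"delta_pos": [0, 0, 0.017], "twist": [0, 0, 0], "fingers": 255},
])

```text
t: 11.0
position: [0.508, -0.186, 0.1729]
orientation: [-3.141, 0.0, -0.978]
wrist_force: [-0.5, 0.7, -3.1]
gripper_width: 0.288
```

```bash
python3 -c "
from h import *
print(status.state()['torque'])
move([.5082,-.1862,.1686],-.98)"
```

```text
[-0.02141594 -0.02013598 -0.02123394]
pos [ 0.508  -0.186   0.1729] rpy [-3.141e+00  4.000e-04 -9.782e-01] t 11.0 F [-0.51  0.75 -3.09]
delta [ 0.0002 -0.0001  0.0043] twist [-0.0005  0.0004  0.0018] dist 0.004 rows 0.06829941171104045 0.010334694219442834
```

>>> apply_moves([
  {"delta_pos": [0, 0, 0.001], "twist": [0, 0, 0], "fingers": 255},
  {"delta_pos": [0, 0, 0.002], "twist": [0, 0, 0], "fingers": 255},
  {"delta_pos": [0, 0, 0.003], "twist": [0, 0, 0], "fingers": 255},
  {"delta_pos": [0, 0, 0.004], "twist": [0, 0, 0], "fingers": 255},
  {"delta_pos": [0, 0, 0.004], "twist": [0, 0, 0], "fingers": 255},
])

```text
t: 11.62
position: [0.508, -0.186, 0.1688]
orientation: [-3.141, 0.001, -0.978]
wrist_force: [0.2, 0.2, -2.8]
gripper_width: 0.289
```

>>> apply_moves([
  {"delta_pos": [0, 0, 0.0005], "twist": [0, 0, 0], "fingers": 255},
  {"delta_pos": [0, 0, 0.0008], "twist": [0, 0, 0], "fingers": 255},
  {"delta_pos": [0, 0, 0.0008], "twist": [0, 0, 0], "fingers": 255},
])

```text
t: 12.0
position: [0.5081, -0.1861, 0.1682]
orientation: [-3.141, 0.0, -0.978]
wrist_force: [-0.2, -0.0, -0.0]
gripper_width: 0.289
```

Contact at TCP z 0.1682, as predicted for the socket top. I'll add slight pressure.

>>> apply_moves([
  {"delta_pos": [0, 0, 0.0004], "twist": [0, 0, 0], "fingers": 255},
  {"delta_pos": [0, 0, 0.0004], "twist": [0, 0, 0], "fingers": 255},
])

```text
t: 12.25
position: [0.5082, -0.1861, 0.168]
orientation: [-3.141, -0.0, -0.978]
wrist_force: [-1.1, 0.4, 1.4]
gripper_width: 0.297
```

Pressing with about 4.5 N. Now turning toward the socket angle seen in the pictures, yaw about −1.24.

>>> apply_moves([
  {"delta_pos": [0, 0, 0.0005], "twist": [0, 0, 0.03], "fingers": 255},
  {"delta_pos": [0, 0, 0.0005], "twist": [0, 0, 0.06], "fingers": 255},
  {"delta_pos": [0, 0, 0.0005], "twist": [0, 0, 0.09], "fingers": 255},
  {"delta_pos": [0, 0, 0.0005], "twist": [0, 0, 0.12], "fingers": 255},
  {"delta_pos": [0, 0, 0.0005], "twist": [0, 0, 0.14], "fingers": 255},
])

```text
t: 12.88
position: [0.5081, -0.1861, 0.1673]
orientation: [-3.141, 0.0, -1.12]
wrist_force: [0.4, -0.4, -3.1]
gripper_width: 0.294
```

```bash
python3 -c "
from h import *
print(status.state()['torque'])
move([.5082,-.1862,.1686],-1.239)"
```

```text
[-0.07834326  0.00437706 -0.03452597]
pos [ 0.5081 -0.1861  0.1673] rpy [-3.1410e+00  3.0000e-04 -1.1197e+00] t 12.875 F [ 0.42 -0.41 -3.14]
delta [ 0.0002 -0.0001 -0.0013] twist [-0.0006  0.0003  0.1193] dist 0.001 rows 0.02066752593470774 0.6386656002501336
```

The pressure vanished at yaw −1.12, so the foot may already be entering. I'll lower carefully while continuing the turn a little.

>>> apply_moves([
  {"delta_pos": [0, 0, 0.0005], "twist": [0, 0, 0.01], "fingers": 255},
  {"delta_pos": [0, 0, 0.001], "twist": [0, 0, 0.02], "fingers": 255},
  {"delta_pos": [0, 0, 0.001], "twist": [0, 0, 0.02], "fingers": 255},
])

```text
t: 13.25
position: [0.5081, -0.186, 0.1663]
orientation: [-3.141, 0.0, -1.14]
wrist_force: [-0.8, -0.0, -3.8]
gripper_width: 0.292
```

```bash
python3 -c "
from h import *
print(status.state()['torque'])
move([.5082,-.1862,.1686],-1.239)"
```

```text
[-0.03943559 -0.04108581  0.06359676]
pos [ 0.5081 -0.186   0.1663] rpy [-3.1409e+00  4.0000e-04 -1.1398e+00] t 13.25 F [-0.83 -0.04 -3.75]
delta [ 0.0002 -0.     -0.0023] twist [-0.0007  0.0004  0.0992] dist 0.002 rows 0.03740606121468424 0.5312876961730647
```

It's sinking freely, 2 mm below the socket top. I'll centre it in the hole and lower further.

>>> apply_moves([
  {"delta_pos": [0, 0, 0.001], "twist": [0, 0, 0.02], "fingers": 255},
  {"delta_pos": [0, 0, 0.002], "twist": [0, 0, 0.04], "fingers": 255},
  {"delta_pos": [0, 0, 0.003], "twist": [0, 0, 0.06], "fingers": 255},
  {"delta_pos": [0, 0, 0.004], "twist": [0, 0, 0.06], "fingers": 255},
  {"delta_pos": [0, 0, 0.005], "twist": [0, 0, 0.06], "fingers": 255},
  {"delta_pos": [0, 0, 0.005], "twist": [0, 0, 0.06], "fingers": 255},
])

```text
t: 14.0
position: [0.5081, -0.1861, 0.1612]
orientation: [-3.141, 0.0, -1.2]
wrist_force: [-0.0, -0.8, -3.1]
gripper_width: 0.289
```

```bash
python3 -c "
from h import *
print(status.state()['torque'])
move([.5082,-.1862,.1566],-1.239)"
```

```text
[-0.218661   -0.0717985   0.03417619]
pos [ 0.5081 -0.1861  0.1612] rpy [-3.1410e+00  4.0000e-04 -1.1997e+00] t 14.0 F [-0.01 -0.78 -3.07]
delta [ 0.0002 -0.0001  0.0046] twist [-0.0005  0.0004  0.0393] dist 0.005 rows 0.07307759850817197 0.21037085964338634
```

>>> apply_moves([
  {"delta_pos": [0, 0, 0.001], "twist": [0, 0, 0], "fingers": 255},
  {"delta_pos": [0, 0, 0.002], "twist": [0, 0, 0], "fingers": 255},
  {"delta_pos": [0, 0, 0.003], "twist": [0, 0, 0], "fingers": 255},
  {"delta_pos": [0, 0, 0.0038], "twist": [0, 0, 0], "fingers": 255},
  {"delta_pos": [0, 0, 0.004], "twist": [0, 0, 0], "fingers": 255},
])

```text
t: 14.62
position: [0.5081, -0.1861, 0.1571]
orientation: [-3.141, 0.0, -1.2]
wrist_force: [-0.4, -1.1, -2.5]
gripper_width: 0.291
```

>>> apply_moves([
  {"delta_pos": [0, 0, 0.0004], "twist": [0, 0, 0], "fingers": 255},
  {"delta_pos": [0, 0, 0.0008], "twist": [0, 0, 0], "fingers": 255},
  {"delta_pos": [0, 0, 0.0008], "twist": [0, 0, 0], "fingers": 255},
])

```text
t: 15.0
position: [0.5081, -0.1861, 0.1565]
orientation: [-3.141, 0.0, -1.2]
wrist_force: [-0.2, -0.4, 0.9]
gripper_width: 0.291
```

Force rises at z 0.1565, 12 mm below the socket top, so it's bottomed. I'll check the ring before releasing.

```bash
python3 -c "
from h import *
print(status.state()['torque'])
save('scene','botS');save('wrist','botW');
a=load('botS')['pixels'][90:190,130:230];cv2.imwrite('pics/bot.png',np.hstack([cv2.resize(a,(400,400)),cv2.resize(load('botW')['pixels'][100:260,175:335],(400,400))]))"
```

```text
[-0.09627004 -0.03435039  0.00145496]
```

View pics/bot.png

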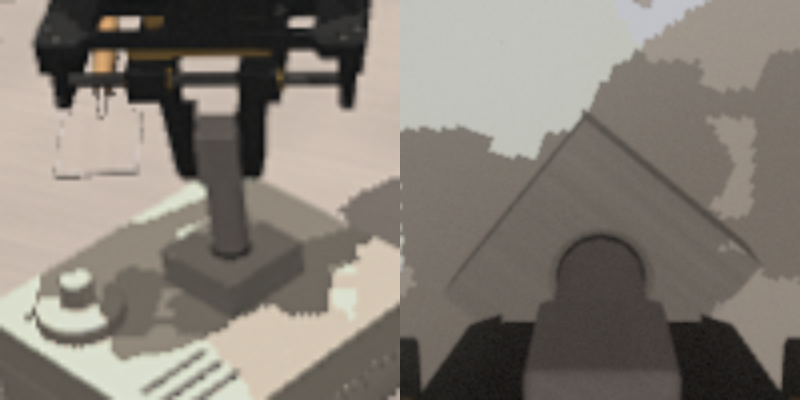

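The ring is level with the mouth in both views (about (230,252) and (600,238) in the composite). I'll open the gripper and retreat straight up.

>>> apply_moves([
  {"delta_pos": [0, 0, 0], "twist": [0, 0, 0], "fingers": 175},
  {"delta_pos": [0, 0, 0], "twist": [0, 0, 0], "fingers": 160},
  {"delta_pos": [0, 0, 0], "twist": [0, 0, 0], "fingers": 100},
  {"delta_pos": [0, 0, 0], "twist": [0, 0, 0], "fingers": 50},
  {"delta_pos": [0, 0, 0], "twist": [0, 0, 0], "fingers": 50},
  {"delta_pos": [0, 0, 0], "twist": [0, 0, 0], "fingers": 50},
])

```text
t: 15.85
position: [0.5082, -0.1861, 0.1565]
orientation: [-3.141, 0.0, -1.2]
wrist_force: [-0.4, 0.6, 0.6]
gripper_width: 0.795
```

```bash
python3 -c "
from h import *
move([.5082,-.1862,.28],-1.2)"
```

```text
pos [ 0.5082 -0.1861  0.1565] rpy [-3.1408e+00  1.0000e-04 -1.1997e+00] t 15.85 F [-0.35  0.57  0.65]
delta [ 1.000e-04 -1.000e-04 -1.235e-01] twist [-0.0008  0.0001  0.0003] dist 0.123 rows 1.9752488550040272 0.004633093666742896
```

>>> apply_moves([
  {"delta_pos": [0, 0, -0.01], "twist": [0, 0, 0], "fingers": 50},
  {"delta_pos": [0, 0, -0.03], "twist": [0, 0, 0], "fingers": 50},
  {"delta_pos": [0, 0, -0.06], "twist": [0, 0, 0], "fingers": 50},
  {"delta_pos": [0, 0, -0.09], "twist": [0, 0, 0], "fingers": 50},
  {"delta_pos": [0, 0, -0.12], "twist": [0, 0, 0], "fingers": 50},
  {"delta_pos": [0.0, 0.03, -0.13], "twist": [0, 0, 0], "fingers": 50},
  {"delta_pos": [0.0, 0.06, -0.13], "twist": [0, 0, 0], "fingers": 50},
  {"delta_pos": [0.0, 0.06, -0.13], "twist": [0, 0, 0], "fingers": 50},
  {"delta_pos": [0.0, 0.06, -0.13], "twist": [0, 0, 0], "fingers": 50},
])

```text
t: 16.98
position: [0.4526, -0.2078, 0.2869]
orientation: [-3.14, -0.0, -1.2]
wrist_force: [1.2, 0.4, 0.3]
gripper_width: 0.801
```

```bash
python3 -c "
from h import *
np.set_printoptions(suppress=True,precision=4)
save('scene','endS');s=save('wrist','endW');
cv2.imwrite('pics/end.png',np.hstack([cv2.resize(load('endS')['pixels'][90:190,130:230],(400,400)),cv2.resize(s['pixels'][20:240,145:365],(400,400))]))
for n,w in(('endW',s),('endS',load('endS'))):
  vv,uu=np.mgrid[0:384,0:512];P=depthpts(w,np.c_[uu.ravel(),vv.ravel()])
  m=(abs(P[:,0]-.508)<.025)&(abs(P[:,1]+.186)<.025)&(P[:,2]>.18)&(P[:,2]<.2)
  q=P[m];print(n,m.sum(),'top z',np.percentile(q[:,2],[50,90]),'xy',q[q[:,2]>.187].mean(0))
print(status.state()['wrist_force'],status.state()['position'])"
```

```text
endW 1153 top z [0.1911 0.1921] xy [ 0.5084 -0.1864  0.1911]
endS 90 top z [0.1888 0.1907] xy [ 0.5111 -0.185   0.1896]
[0.1298 0.4016 0.8468] [ 0.4528 -0.2077  0.2865]
```

View pics/end.png

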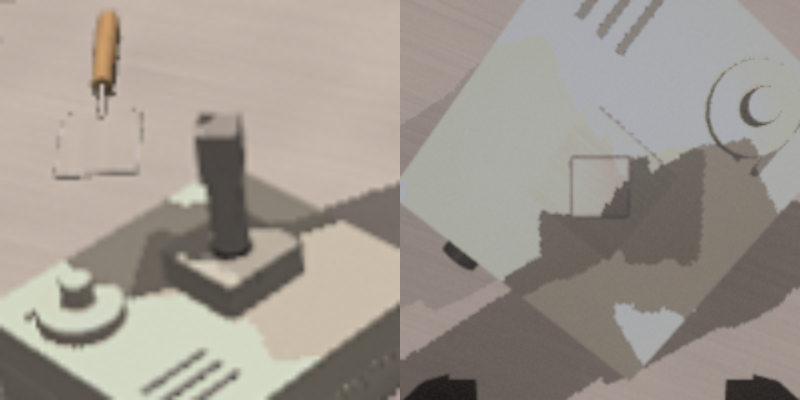

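View pics/endS.png

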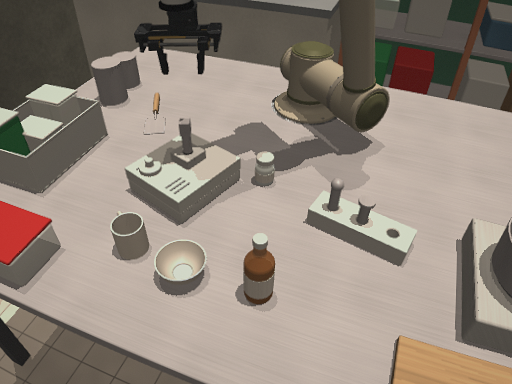

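The stem stands at (185,135) with its top at 0.191 (0.040 floor + 0.151) and its ring at the mouth. The gripper is clear and everything else is in place.

```bash
python3 -c "
from workcell import job
print(job.job_done())"
```

```text
the job is handed in; nothing more can be done
None
```

The block-topped stem is seated in the hub's drive socket, released, and the job is handed in at about 17 s of the 67 s allowed.

- **Insertion:** I lifted the stem from the rack and lowered it into the hub. The foot touched the socket top at TCP z 0.168. I pressed at about 4.5 N and turned it roughly 8°, and the pressure fell away. It then sank 12 mm and bottomed at z 0.1565 with about 4 N.
- **Final checks:** The wrist camera puts the stem's top at 0.191 m, which is the socket floor at 0.040 plus the stem's 0.151. The stem is upright and centred on the hub, its ring is level with the mouth, and the gripper is clear. The other stems, the cap, jar, bottle, bowl and mug look undisturbed in the last scene picture.
- **Disagreements:** The first move call was refused because its rows had no "fingers" value, and nothing moved. The scene camera read the stem's top 1.5 mm lower and its position 3 mm off the wrist camera's. Triangulated heights came out 1–2 mm low against depth. A moment of about 0.2 N m appeared briefly partway into the socket, with side force under 1.2 N.

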